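# Load the coin-roll magazine

## Task

Load the three paper coin rolls into the dark grey spring magazine on the counter, lying flat one above the other: the thickest at the bottom, the medium one on it, the thinnest on top. Press the pile down until the spring follower is fully home, so that it stays there, and leave the label gun, the stamp and the ink pad where they are.

Things in the scene. Friction and masses are not known exactly. Their poses are not given: they have to be found in the camera images.
- thick_roll_center (a point): Thickest and longest coin roll: paper cylinder with a white middle band and yellow-olive ends, 26.6 mm diameter, 74 mm long, up to 180 g, lying on the counter. The point is the middle of the cylinder (13.3 mm above the counter at the start); its y axis runs along the cylinder.
- medium_roll_center (a point): Medium coin roll: paper cylinder with a white middle band and blue ends, 23.8 mm diameter, 68 mm long, up to 150 g. The point is the middle of the cylinder (11.9 mm above the counter at the start); its y axis runs along the cylinder.
- thin_roll_center (a point): Thinnest and shortest coin roll: paper cylinder with a white middle band and brown ends, 21 mm diameter, 62 mm long, up to 120 g. The point is the middle of the cylinder (10.5 mm above the counter at the start); its y axis runs along the cylinder.
- magazine: Fixed dark grey magazine, base plate 64 x 116 mm; origin under its middle at counter height. Rolls lie along its y in a slot 34 mm wide (x), 88 mm long; four side posts at |y| 21 to 45 mm and two end walls, straight up to 86 mm, flared to a mouth about 50 x 105 mm at 98 mm. For |y| under 21 mm the sides are open: fingers closing along x on a roll's middle go down with it.
- follower (a joint): Spring follower, the plate under the rolls: value in m, 0 = up, grows downward, 0.024 = fully down; starts at 0 to 0.005. Moving it takes 9 to 12 N in all (the rolls' weight, up to 4.5 N, counts in). Friction holds it where it was pressed; the rolls' weight alone does not move it.
- follower_top (a point): Middle of the follower's upper face; 34 mm above the counter when up, 10 mm when fully down. The plate is 30 mm wide at its two ends and 14 mm wide between the posts, where the fingers pass.
- label_gun: Blue price label gun lying on its side, 67 x 152 x 36 mm, origin under its middle. Bystander: leave alone.
- rubber_stamp: Rubber stamp with a wooden grip, standing, 31 x 58 x 72 mm, origin under its middle. Bystander: leave alone.
- ink_pad: Blue ink pad tin, 68 x 110 x 20 mm, origin under its middle. Bystander: leave alone.

How it is judged:
At the end, for the whole second after the job is handed in: Follower at least 21 mm down; in the slot thick, medium, thin roll from below (centres 19-30, 39-54, 57-78 mm above the counter), each within 10 mm of the slot's middle sideways, 15 mm lengthwise and 0.2 rad of its direction; all at rest (value of joint follower above 0.021 m and x of thick_roll_center in the frame of magazine between -0.01 and 0.01 m and y of thick_roll_center in the frame of magazine between -0.015 and 0.015 m and z of thick_roll_center in the frame of magazine between 0.019 and 0.03 m and angle between the y axis of each of thick_roll_center, medium_roll_center, thin_roll_center and the y axis of magazine, either way round below 0.2 rad and linear speed of each of thick_roll, medium_roll, thin_roll below 0.02 m/s and x of medium_roll_center in the frame of magazine between -0.01 and 0.01 m and y of medium_roll_center in the frame of magazine between -0.015 and 0.015 m and z of medium_roll_center in the frame of magazine between 0.039 and 0.054 m and x of thin_roll_center in the frame of magazine between -0.01 and 0.01 m and y of thin_roll_center in the frame of magazine between -0.015 and 0.015 m and z of thin_roll_center in the frame of magazine between 0.057 and 0.078 m); the robot touches nothing.
It fails at once if the label gun was moved more than 30 mm (distance of label_gun from where it was at the start of the episode above 0.03 m).
It fails at once if the stamp was moved more than 30 mm or knocked over (distance of rubber_stamp from where it was at the start of the episode above 0.03 m or angle between rubber_stamp's own z axis and vertical above 0.5 rad).
It fails at once if the ink pad was moved more than 30 mm (distance of ink_pad from where it was at the start of the episode above 0.03 m).
It also fails if it takes over 91 s, if anything falls off the work surface, if the arm or the gripper's body presses on something with over 40 N, if the wrist force passes 120 N, or if a joint passes its speed limit or range.

## Robot

A 7-joint arm with a two-finger parallel gripper is mounted at the origin on a cart in front of the work surface, level with it; the furniture and walls round the work are solid. World frame = base frame: x ahead of the robot, y to its left, z up, the work surface at z = 0. Lengths are in m, angles in rad, forces in N, time in s.
With the tool pointing down it reaches from about 0.35 to 0.9 m from the base axis. Payload 8.1 kg.
Tool frame: the origin (TCP) lies on the mounting face of the last link; the fingertips stand 173 mm ahead of it and the grasp point (between the pads) lies 155 mm ahead of it; z points along the fingers, y is the line along which they close (so a half turn about z gives the same grasp; the last joint's range is limited). The gripper opens to 85 mm and grips with 20 to 120 N. Pads are 22 mm wide; open, the fingers measure 114 mm over their backs; the gripper's body (76 mm by 85 mm) begins 54 mm behind the grasp point. The pads swing forward as they close: fully open they stand 13 mm farther back than shut.
Start: joints at [-1.397, 0.434, 0.025, 1.573, -0.012, 1.134, -0.075], TCP at [0.171, 0.601, 0.405] pointing down, gripper open.
Joint ranges: [-2.62, 2.62], [-0.44, 2.09], [-1.27, 1.32], [0.08, 2.57], [-1.32, 4.46], [0.12, 2], [-2.74, 2.74]. Speed limits (rad/s): [2.22, 2.22, 3.01, 3.01, 3.14, 3.14, 3.14].

## Interface

Orientations are given as [roll, pitch, yaw] about the fixed x, y, z axes, in that order (R = Rz(yaw) Ry(pitch) Rx(roll)).
In Python, from workcell import env, read_camera gives the robot as it stands (env), with the cameras as plain functions. Calls block until the motion is done:
- env.movep(position, orientation): joint-space move of the TCP to a pose.
- env.move_linear(position, ori=None, v=0.15): straight line of the TCP; ori=None keeps the orientation; v is the mean speed in m/s.
- env.movej(angles): joint-space move.
- env.grip(opening): finger opening in m; the grip force is fixed at half the most; returns when the fingers have stopped.
- env.pause(seconds).
- env.inverse_kinematics(position, orientation): joint angles nearest the present ones, or None.
- read_camera(name): name is "scene" or "top" or "wrist"; returns a dict with "image" (384x512x3 uint8, blue, green, red), "fx", "fy", "cx", "cy" (pixels), "origin" and "orientation" of the camera in the world. Camera axes: x right, y up, looking along -z (the intrinsics and any distortion apply to the point x, -y, -z); pixel columns grow to the right and rows downward; lengths in m; the calibration is good to about 2 mm. A picture is of the moment at which its call begins. There is no depth.
A pose or a line that the arm cannot do raises env.Unreachable and nothing moves.
- env.job_done(): hands the job in; it is judged then, once.
Readings, each from a call of its own:
- env.current_time_s(): time.
- env.current_qpos(): joint angles.
- env.current_qd(): joint speeds.
- env.current_tau(): joint torques, N m.
- env.current_tool_pos(): TCP position.
- env.current_tcp_rot(): TCP orientation.
- env.current_contact_force(): force on the tool from outside, world axes, zero at the start.
- env.current_moment(): the same for the moment, N m.
- env.current_width(): finger opening in m.
- env.current_grasp_force(): force on a finger pad.
Only numpy, scipy, OpenCV 4.12 (cv2) and the standard library are available. Lean on these libraries where they do the work, as an engineer would, in place of code of your own. Each camera call takes 0.05 s, during which the arm holds its last target. There are 200 camera calls.

## Working session

There is one attempt and no reset: what is moved stays moved. The work goes in short steps, each a Python script; the robot and the scene stay as the last script left them, time stands still between calls to the robot, and variables do not carry over. Pictures are saved under pics/ and viewed, at most 14 in all, crops included, and the job is handed in when it is done.

```bash
ls; mkdir -p pics
python3 - <<'E'
from workcell import env, read_camera
import cv2,numpy as np
for n in("scene","top"):
    c=read_camera(n); cv2.imwrite(f"pics/{n}0.png",c["image"])
    print(n,[c[k] for k in c if k!="image"],list(c))
print(env.current_time_s(),env.current_tool_pos(),env.current_tcp_rot(),env.current_width())
E
```

```text
pics
workcell.py
scene [406.9554130609312, 406.9554130609312, 259.2427518062918, 193.16731938368903, array([-0.04378518, -0.6304388 ,  0.57779153]), array([ 1.04785562,  0.02016501, -0.77271407])] ['image', 'fx', 'fy', 'cx', 'cy', 'origin', 'orientation']
top [402.9299193937464, 402.9299193937464, 256.37364323554067, 195.40142316681562, array([0.34260511, 0.0142721 , 1.1026195 ]), array([ 0.21369088, -0.00461523, -1.53478763])] ['image', 'fx', 'fy', 'cx', 'cy', 'origin', 'orientation']
0.1 [0.17077939 0.60100572 0.40399933] [-3.14018793e+00  1.43887103e-04  2.86469333e+00] 0.08514592415063445
```

View pics/top0.png

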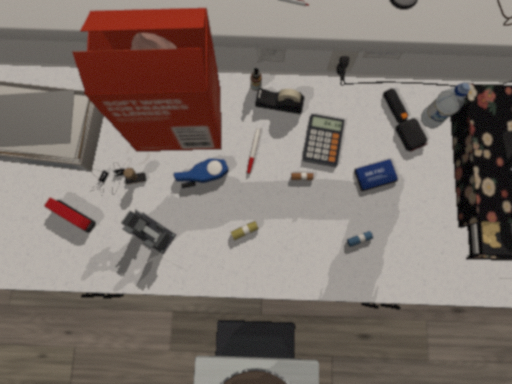

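View pics/scene0.png

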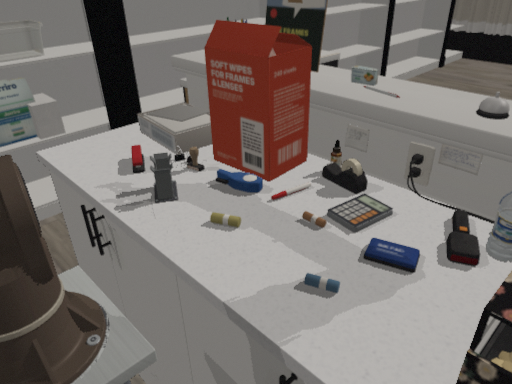

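The top view shows the yellow roll at (244,230), the blue roll at (359,239), the brown roll at (302,176), and the magazine at (148,231). The label gun is at (203,172), the stamp at (133,176) and the ink pad at (376,175). The scene view agrees. Next I'll get rough positions from the top view, then refine them with the wrist camera.

```bash
cat > h.py <<'E'
from workcell import env, read_camera
import cv2, numpy as np
from scipy.spatial.transform import Rotation as Rot
def ray(c,px):
    px=np.atleast_2d(px).astype(float)
    d=np.c_[(px[:,0]-c["cx"])/c["fx"],-(px[:,1]-c["cy"])/c["fy"],-np.ones(len(px))]
    return d@Rot.from_euler("xyz",c["orientation"]).as_matrix().T
def plane(c,px,z):
    d=ray(c,px); o=c["origin"]; return o+d*((z-o[2])/d[:,2])[:,None]
def proj(c,P):
    p=(np.atleast_2d(P)-c["origin"])@Rot.from_euler("xyz",c["orientation"]).as_matrix()
    return np.c_[c["cx"]+c["fx"]*p[:,0]/-p[:,2], c["cy"]-c["fy"]*p[:,1]/-p[:,2]]
def tri(cs,pxs):
    A=0;b=0
    for c,p in zip(cs,pxs):
        d=ray(c,p)[0]; d/=np.linalg.norm(d); M=np.eye(3)-np.outer(d,d); A=A+M; b=b+M@c["origin"]
    return np.linalg.solve(A,b)
def shot(name):
    c=read_camera("wrist"); cv2.imwrite(f"pics/{name}.png",c["image"])
    np.save(f"pics/{name}.npy",c,allow_pickle=True); return c
def load(name): return np.load(f"pics/{name}.npy",allow_pickle=True).item()
def stat(): print("t",round(env.current_time_s(),2),"tcp",env.current_tool_pos().round(4),"w",round(env.current_width(),4),"F",np.round(env.current_contact_force(),1))
E
python3 - <<'E'
from h import *
c=read_camera("top")
for n,p,z in(("thick",(244,230),.013),("med",(359.5,239),.012),("thin",(302,176),.01),("mag",(148,231),.09),("gun",(203,172),.03),("stamp",(133,176),.05),("pad",(376,175),.02)): print(n,plane(c,p,z)[0].round(3))
w=shot("w0"); print(w["origin"],w["orientation"],w["fx"],w["cx"],w["cy"])
R=Rot.from_euler("xyz",env.current_tcp_rot())
print("cam in tool",R.inv().apply(w["origin"]-env.current_tool_pos()),(R.inv()*Rot.from_euler("xyz",w["orientation"])).as_matrix().round(3))
q=env.current_qpos()
for y in np.arange(-1.6,1.7,.4):
  print(round(y,1),[ (lambda s: None if s is None else s.round(2))(env.inverse_kinematics([x,yy,.25],[np.pi,0,y])) is not None for x,yy in((.3,.05),(.3,-.25),(.42,-.1),(.3,.3))])
E
```

```text
thick [0.482 0.048 0.013]
med [ 0.469 -0.266  0.012]
thin [ 0.64  -0.108  0.01 ]
mag [0.461 0.287 0.09 ]
gun [0.636 0.167 0.03 ]
stamp [0.612 0.352 0.05 ]
pad [ 0.648 -0.313  0.02 ]
[0.09182197 0.62337533 0.37393425] [-0.32504364  0.00150761  1.29336756] 297.0806748928032 251.21893145035077 193.13273065664157
cam in tool [ 8.20617221e-02 -9.61738375e-05  3.02797445e-02] [[-0.001  0.948  0.319]
 [ 1.     0.     0.001]
 [ 0.     0.319 -0.948]]
-1.6 [True, True, True, True]
-1.2 [True, True, True, True]
-0.8 [True, True, True, True]
-0.4 [True, True, True, True]
-0.0 [True, True, True, True]
0.4 [True, True, True, True]
0.8 [True, True, True, True]
1.2 [True, True, True, True]
1.6 [True, True, True, True]
```

Run:
```python
from h import *
def go(x,y,z,yaw,n):
    env.movep([x,y,z],[np.pi,0,yaw]); shot(n); stat()
go(.46,.285,.42,1.1,"m1")
go(.44,.24,.42,1.1,"m2")
go(.48,.05,.34,1.1,"k1")
go(.46,.02,.34,1.1,"k2")
a=np.vstack([np.hstack([cv2.imread("pics/m1.png"),cv2.imread("pics/m2.png")]),np.hstack([cv2.imread("pics/k1.png"),cv2.imread("pics/k2.png")])])
cv2.imwrite("pics/v1.png",cv2.resize(a,(800,600),interpolation=cv2.INTER_AREA))
print(env.current_qpos().round(2))
```

```text
t 1.83 tcp [0.4594 0.2864 0.4198] w 0.0853 F [ 0.7 -0.2  0.2]
t 2.2 tcp [0.4397 0.2407 0.4202] w 0.0852 F [-0.3 -0.7 -0.4]
t 3.1 tcp [0.4805 0.0521 0.3403] w 0.0853 F [-0.3  0.5 -0. ]
t 3.42 tcp [0.4601 0.0211 0.3405] w 0.0854 F [-0.4  0.8  0.9]
[-0.67  0.26  0.63  2.08 -0.21  0.86 -0.39]
```

View pics/v1.png

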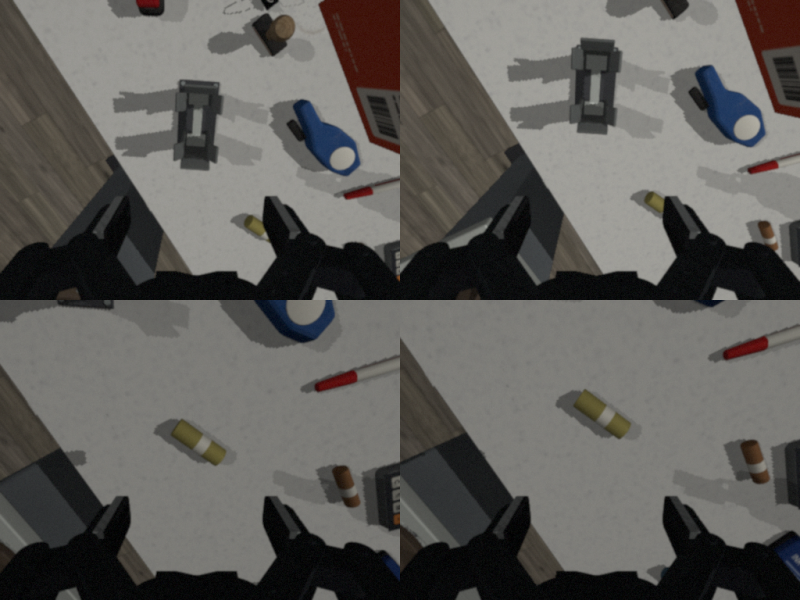

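The composite shows the magazine near the image centre, upright, at (198,124) in the m1 quarter and (595,85) in m2. The thick roll is at (198,442) in k1 and (603,413) in k2, and nothing is close enough to it to block a grasp. I'll zoom in on the magazine.

Run:
```python
from h import *
o=[]
for n,(u,v) in(("m1",(254,160)),("m2",(250,110))):
    i=cv2.imread(f"pics/{n}.png")[v-75:v+75,u-50:u+50]; i=cv2.convertScaleAbs(i,alpha=1.8)
    o.append(cv2.resize(i,None,fx=4,fy=4,interpolation=cv2.INTER_CUBIC))
cv2.imwrite("pics/mz.png",np.hstack(o))
```

```text
(no output)
```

View pics/mz.png

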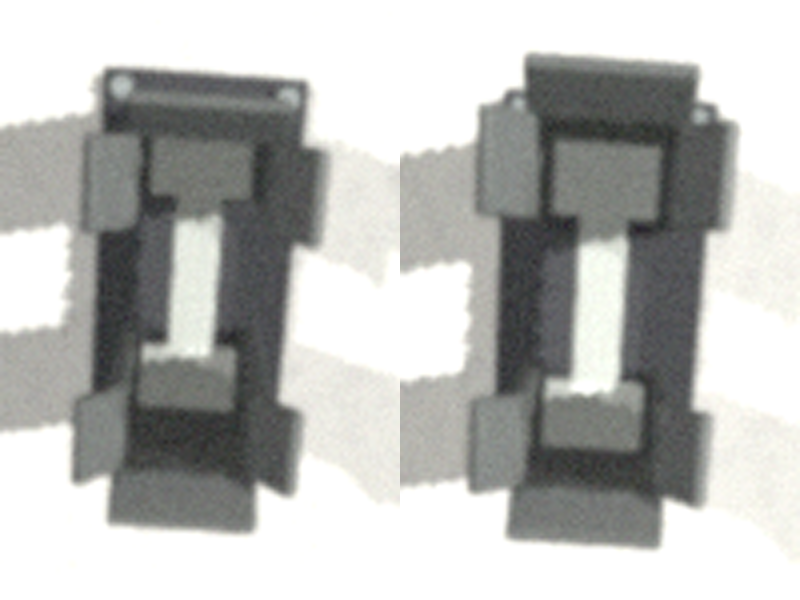

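The crops show the four flared post tips, the end-wall flares and the follower strip clearly. In m1 the outer tips are at crop (85,135), (82,230), (77,395), (73,482) on the left and (327,150), (322,243), (301,410), (292,495) on the right. I'll triangulate those points, and segment the thick roll by colour.

```bash
cat >> h.py <<'E'
def rollpx(c,h,near,maxd=90):
    """roll in image: hue range of the coloured ends, near a pixel; returns centre and two end-face midpoints"""
    hsv=cv2.cvtColor(c["image"],cv2.COLOR_BGR2HSV)
    m=cv2.inRange(hsv,(h[0],h[2],25),(h[1],255,255)); m=cv2.morphologyEx(m,cv2.MORPH_OPEN,np.ones((3,3)))
    y,x=np.nonzero(m); k=np.hypot(x-near[0],y-near[1])<maxd
    pts=np.c_[x[k],y[k]].astype(np.float32)
    (cx,cy),(w,hh),a=cv2.minAreaRect(pts); b=cv2.boxPoints(((cx,cy),(w,hh),a))
    e=[(b[i]+b[(i+1)%4])/2 for i in range(4)]
    L=(e[0],e[2]) if np.hypot(*(e[0]-e[2]))>np.hypot(*(e[1]-e[3])) else (e[1],e[3])
    return np.array([cx,cy]),sorted(L,key=lambda p:p[0]),min(w,hh),max(w,hh)
E
python3 - <<'E'
from h import *
m=[load("m1"),load("m2")]
A=np.array([(85,135),(82,230),(77,395),(73,482),(327,150),(322,243),(301,410),(292,495),(108,525),(252,530),(107,68)],float)
B=np.array([(480,103),(477,213),(473,397),(470,490),(737,122),(727,230),(712,413),(702,505),(507,538),(660,547),(0,0)],float)
pa=np.array([204,85])+A/4; pb=np.array([200,35])+(B-[400,0])/4
T=np.array([tri(m,(a,b)) for a,b in zip(pa[:10],pb[:10])]); print(T.round(4))
for z in (.098,):
  for c,p in zip(m,(pa,pb)):
    P=plane(c,p[:8],z); 
    ctr=P.mean(0); ax=(P[[0,4]].mean(0)-P[[3,7]].mean(0)); xx=P[4:].mean(0)-P[:4].mean(0)
    print("ctr",ctr.round(4),"yaxis",np.degrees(np.arctan2(ax[1],ax[0])),"len",np.hypot(*ax[:2]),"wid",np.hypot(*xx[:2]),"x dir",np.degrees(np.arctan2(xx[1],xx[0])))
# follower plate inner notch corners
fa=np.array([204,85])+np.array([(175,212),(221,214),(168,350),(212,354)])/4
fb=np.array([200,35])+(np.array([(580,228),(630,230),(572,386),(616,390)])-[400,0])/4
F=np.array([tri(m,(a,b)) for a,b in zip(fa,fb)]); print("foll",F.round(4),F.mean(0))
k=[load("k1"),load("k2")]
r=[rollpx(c,(15,38,70),n) for c,n in zip(k,((254,182),(260,145)))]
for c,q in zip(k,r):
    print(q); P=plane(c,q[1],.0133); d=P[1]-P[0]; print("plane",plane(c,q[0],.0133),np.linalg.norm(d),np.degrees(np.arctan2(d[1],d[0])))
print("tri",tri(k,[q[0] for q in r]))
E
```

```text
[[0.464  0.35   0.0998]
 [0.4519 0.3302 0.0957]
 [0.4305 0.2934 0.0959]
 [0.4196 0.2743 0.1012]
 [0.5141 0.3205 0.0963]
 [0.5031 0.3    0.0919]
 [0.4807 0.2635 0.0958]
 [0.4688 0.2446 0.0995]
 [0.4219 0.2594 0.1009]
 [0.4544 0.2385 0.095 ]]
ctr [0.4665 0.2972 0.098 ] yaxis 59.45168565817833 len 0.08900943174931564 wid 0.05812009346486508 x dir -30.363875501447886
ctr [0.4665 0.2971 0.098 ] yaxis 59.4361003327291 len 0.08860326797252925 wid 0.05819599306328931 x dir -30.755737905811383
foll [[0.4706 0.3171 0.042 ]
 [0.4825 0.3104 0.042 ]
 [0.448  0.2784 0.0292]
 [0.4595 0.2714 0.03  ]] [0.46515479 0.29433862 0.03579466]
(array([254.39189148, 182.85133362]), [array([224.59457, 161.56755], dtype=float32), array([284.1892 , 204.13512], dtype=float32)], 24.876995086669922, 73.23601531982422)
plane [[0.48063977 0.04439812 0.0133    ]] 0.07760632129071439 -63.51795026212595
(array([258.68011475, 146.77061462]), [array([228.21156, 124.05769], dtype=float32), array([289.14865, 169.48354], dtype=float32)], 26.224382400512695, 76.00550842285156)
plane [[0.48048273 0.04481069 0.0133    ]] 0.07660064167367547 -63.58268816469086
tri [0.48074307 0.0450412  0.01530325]
```

Magazine centre is (0.4665, 0.297) with its y axis at 59.5°. The post tips triangulate to about 97 mm and the follower to about 35 mm. The thick roll is at (0.4806, 0.0446) with its axis at 116.5° and its height consistent with the text. Now I'll grasp it.

```bash
cat >> h.py <<'E'
MAG=np.array([.4665,.2970]); MY=np.radians(59.5)
def near_yaw(a,ref):
    return min((a+k*np.pi for k in range(-3,4)),key=lambda t:abs(t-ref))
def pick(xy,ang,z=.175,ref=1.04):
    yaw=near_yaw(ang,ref)
    env.movep([*xy,.25],[np.pi,0,yaw]); env.pause(.2)
    env.move_linear([*xy,z],v=.12); env.pause(.2); env.grip(0.0); stat()
    env.move_linear([*xy,.33],v=.2); stat(); print("grasp",env.current_grasp_force())
def lower(xy,z0,zmin,dF,step=.0015):
    """step down from TCP z0 until the upward force grows by dF"""
    env.pause(.3); f0=np.mean([env.current_contact_force()[2] for _ in range(5)]); z=z0
    while z>zmin:
        z-=step; env.move_linear([*xy,z],v=.03); f=env.current_contact_force()[2]-f0
        if f>dF: break
    print("lowered z",round(z,4),"dF",round(f,1)); stat(); return z
E
python3 - <<'E'
from h import *
pick((.4806,.0446),np.radians(116.5))
env.movep([*MAG,.33],[np.pi,0,MY]); env.pause(.3); stat(); print(env.current_tcp_rot())
c=shot("h1")
cv2.imwrite("pics/h1z.png",cv2.convertScaleAbs(c["image"],alpha=1.6))
E
```

```text
t 6.03 tcp [0.4805 0.0445 0.1753] w 0.0247 F [-1.4 -0.3  7.3]
t 6.96 tcp [0.4801 0.0446 0.3291] w 0.0243 F [-0.5  0.1 -2.1]
grasp 58.9610356092453
t 8.48 tcp [0.4668 0.2963 0.3301] w 0.0246 F [ 0.1  0.3 -1.4]
[ 3.14156295e+00 -1.92440224e-04  1.03748441e+00]
```

View pics/h1z.png

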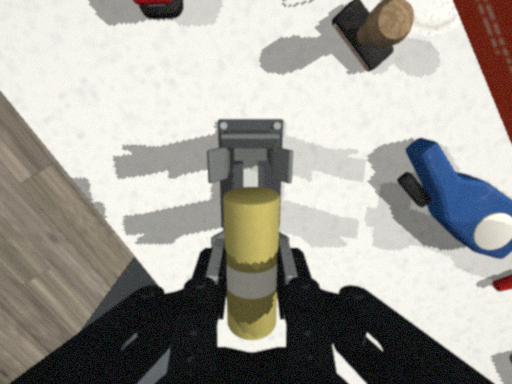

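The roll is held at its white band, lined up with the slot: roll column about 251, magazine column about 251. Lowering it now.

Run:
```python
from h import *
env.move_linear([*MAG,.217],v=.15)
lower(MAG,.217,.203,3.5)
env.grip(.06); env.pause(.2); stat()
env.move_linear([*MAG,.40],v=.25); env.pause(.3); c=shot("m3")
i=c["image"][80:260,190:310]; i=cv2.convertScaleAbs(i,alpha=1.8)
cv2.imwrite("pics/m3z.png",cv2.resize(i,None,fx=3,fy=3))
env.movep([.64,-.11,.34],[np.pi,0,1.1]); env.pause(.3); shot("t1")
env.movep([.62,-.15,.34],[np.pi,0,1.1]); env.pause(.3); shot("t2")
env.movep([.48,-.24,.34],[np.pi,0,1.1]); env.pause(.3); shot("b1")
env.movep([.46,-.28,.34],[np.pi,0,1.1]); env.pause(.3); shot("b2"); stat()
a=np.hstack([cv2.imread("pics/t1.png"),cv2.imread("pics/b1.png")])
cv2.imwrite("pics/v2.png",cv2.resize(cv2.convertScaleAbs(a,alpha=1.5),(800,300),interpolation=cv2.INTER_AREA))
```

```text
lowered z 0.205 dF 3.7
t 11.73 tcp [0.4666 0.297  0.2052] w 0.0246 F [-1.  -0.9  2.6]
t 12.37 tcp [0.4665 0.297  0.2049] w 0.0595 F [-0.5 -0.7 -0.8]
t 18.0 tcp [ 0.4604 -0.2794  0.3399] w 0.0598 F [-0.2 -0.8 -0.5]
```

View pics/m3z.png

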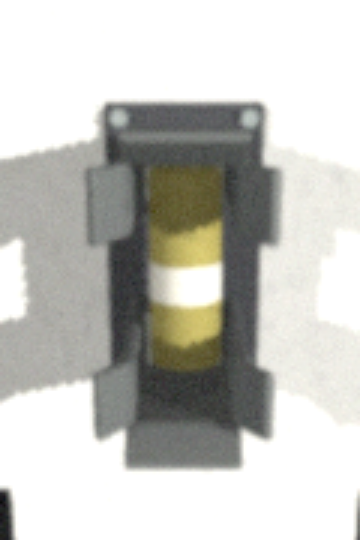

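View pics/v2.png

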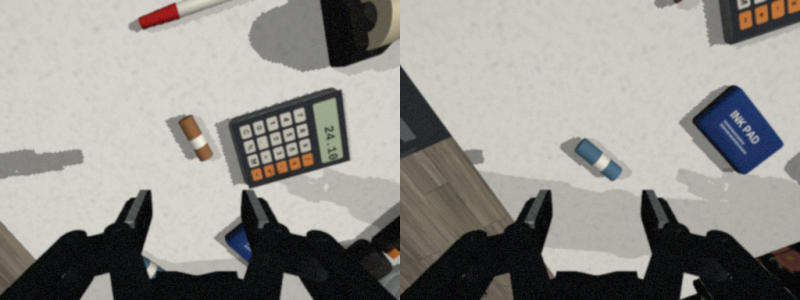

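The thick roll lies flat and centred in the slot. In v2, the thin roll is at (197,138) with the calculator about 35 px to its right, so I'll descend with a narrower opening. The medium roll is at (598,159) and clear of everything.

Run:
```python
from h import *
for nm,ks,h,nears,r in(("thin",("t1","t2"),(4,15,90),None,.0105),("med",("b1","b2"),(95,112,60),None,.0119)):
    cs=[load(k) for k in ks]
    P0=(.64,-.108,.01) if nm=="thin" else (.469,-.266,.012)
    q=[rollpx(c,h,proj(c,P0)[0],50) for c in cs]
    for c,s in zip(cs,q):
        P=plane(c,s[1],r); d=P[1]-P[0]
        print(nm,s[0].round(1),"w,l px",s[2:],plane(c,s[0],r)[0].round(4),"len",np.linalg.norm(d).round(4),"ang",np.degrees(np.arctan2(d[1],d[0])).round(1))
    print("tri",tri(cs,[s[0] for s in q]).round(4))
```

```text
thin [250.5 177. ] w,l px (18.828535079956055, 59.66884994506836) [ 0.639  -0.1098  0.0105] len 0.0641 ang -89.5
thin [250.5 133.3] w,l px (20.031980514526367, 63.60752868652344) [ 0.6397 -0.1094  0.0105] len 0.0628 ang -88.1
tri [ 0.6398 -0.1088  0.0149]
med [254.  204.3] w,l px (21.083457946777344, 64.8121109008789) [ 0.4694 -0.2685  0.0119] len 0.0715 ang -67.4
med [254.2 163.6] w,l px (22.166879653930664, 67.45784759521484) [ 0.4694 -0.2685  0.0119] len 0.0698 ang -68.3
tri [ 0.4694 -0.2684  0.0122]
```

Run:
```python
from h import *
pick((.4694,-.2685),np.radians(112.1))
env.movep([*MAG,.36],[np.pi,0,MY]); env.pause(.2)
env.move_linear([*MAG,.243],v=.15)
lower(MAG,.243,.228,3.5)
env.grip(.06); env.pause(.2); stat()
env.move_linear([*MAG,.40],v=.25); env.pause(.3); c=shot("m4"); stat()
i=c["image"][80:260,190:310]; i=cv2.convertScaleAbs(i,alpha=1.8)
cv2.imwrite("pics/m4z.png",cv2.resize(i,None,fx=3,fy=3))
```

```text
t 20.38 tcp [ 0.4695 -0.2685  0.1754] w 0.0218 F [-0.8  1.2  6. ]
t 21.3 tcp [ 0.469  -0.2681  0.329 ] w 0.0218 F [ 0.4 -0.  -1.6]
grasp 58.777098655700684
lowered z 0.2295 dF 4.7
t 27.02 tcp [0.4667 0.297  0.2297] w 0.0215 F [ 0.  -1.   3.3]
t 27.68 tcp [0.4665 0.297  0.2295] w 0.0601 F [-0.6 -0.3  0.6]
t 28.86 tcp [0.4664 0.297  0.3993] w 0.0601 F [-0.3 -0.1 -0. ]
```

View pics/m4z.png

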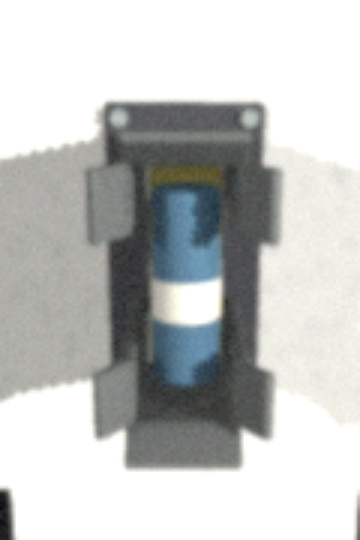

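The medium roll lies flat on the thick one, centred. Next is the thin roll, then I'll press the pile down while still holding it.

Run:
```python
from h import *
yaw=near_yaw(np.radians(91.2),1.04)
env.grip(.045)
env.movep([.6394,-.1094,.30],[np.pi,0,yaw])
pick((.6394,-.1094),np.radians(91.2))
env.movep([*MAG,.38],[np.pi,0,MY]); env.pause(.2)
env.move_linear([*MAG,.266],v=.15)
z=lower(MAG,.266,.246,4)
f0=-1.2
while z>.2325:
    z-=.0015; env.move_linear([*MAG,z],v=.03); f=env.current_contact_force()[2]; print(round(z,4),round(env.current_tool_pos()[2],4),round(f,1))
    if f>26: break
stat()
c=shot("p1"); cv2.imwrite("pics/p1z.png",cv2.convertScaleAbs(c["image"],alpha=1.6))
```

```text
t 32.65 tcp [ 0.6397 -0.1094  0.1756] w 0.0186 F [-0.6  0.2  5.6]
t 33.58 tcp [ 0.6389 -0.1091  0.3286] w 0.0194 F [-0.   0.6 -1.4]
grasp 58.65172505378723
lowered z 0.251 dF 4.6
t 39.12 tcp [0.4666 0.297  0.2511] w 0.0188 F [ 0.7 -0.5  3.9]
0.2495 0.2496 4.4
0.248 0.248 2.9
0.2465 0.2465 3.6
0.245 0.245 3.7
0.2435 0.2435 3.7
0.242 0.242 4.0
0.2405 0.2405 3.4
0.239 0.239 4.3
0.2375 0.2375 4.0
0.236 0.236 4.0
0.2345 0.2354 14.3
0.233 0.2351 27.8
t 42.12 tcp [0.4679 0.2963 0.2351] w 0.0184 F [-2.4 -5.9 27.8]
```

View pics/p1z.png

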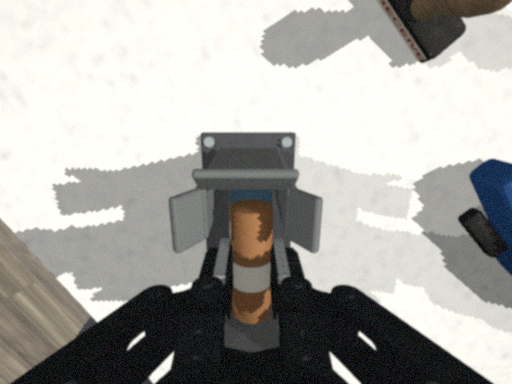

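During the press, the force stayed near 4 N for 16 mm and then met a hard stop at TCP z 0.235, which is the height computed for a fully home follower. The picture shows the thin roll gripped in the slot with the blue roll under it. I'll release and check.

Run:
```python
from h import *
env.move_linear([*MAG,.2350],v=.03); env.grip(.055); env.pause(.2); stat()
env.move_linear([*MAG,.40],v=.2); env.pause(.4); a=shot("f1")
off=-.07*np.array([np.cos(MY),np.sin(MY)])
env.movep([*(MAG+off),.40],[np.pi,0,MY]); env.pause(.4); b=shot("f2"); stat()
q=[]
for c in(a,b):
    q.append(rollpx(c,(4,15,90),proj(c,[*MAG,.071])[0],45)); P=plane(c,q[-1][1],.071); d=P[1]-P[0]; print(q[-1][0],q[-1][2:],plane(c,q[-1][0],.071)[0],np.degrees(np.arctan2(d[1],d[0])))
T=tri([a,b],[s[0] for s in q]); d=T[:2]-MAG; print("tri",T,"local x,y",d@[np.sin(MY),-np.cos(MY)],d@[np.cos(MY),np.sin(MY)])
i=np.hstack([cv2.convertScaleAbs(c["image"],alpha=1.7)[max(0,int(v)-90):int(v)+90,190:310] for c,v in((a,q[0][0][1]),(b,q[1][0][1]))]) if q[1][0][1]>90 else a["image"]
cv2.imwrite("pics/fz.png",cv2.resize(i,None,fx=3,fy=3) if i.shape[1]<260 else i)
```

```text
t 43.06 tcp [0.4665 0.297  0.2349] w 0.0548 F [ 0.  -0.6  0.3]
t 45.32 tcp [0.4311 0.237  0.3999] w 0.0549 F [0.7 0.5 0.5]
[251.5 176.5] (19.0, 61.0) [0.46654464 0.29636271 0.071     ] -120.52136551695969
[251. 106.] (20.0, 68.0) [0.46668581 0.29752362 0.071     ] -120.5180651268173
tri [0.46698248 0.29756538 0.07554329] local x,y 0.00012876483912919686 0.0007320203665798786
```

View pics/fz.png

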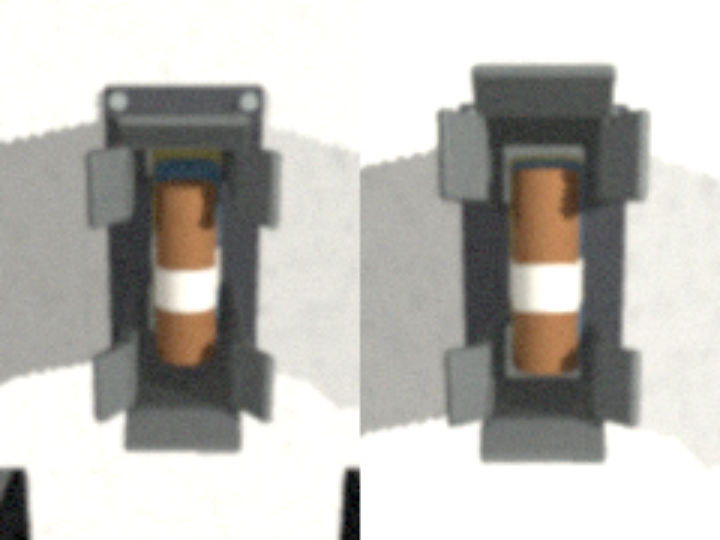

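The thin roll sits centred and aligned in the slot, with blue and yellow under it. The triangulated height reads 75 mm against the 71 mm expected, with the same +4 mm offset this roll had on the counter. A light touch with closed fingers will confirm the follower is home.

Run:
```python
from h import *
env.grip(0.0); env.movep([*MAG,.33],[np.pi,0,MY]); env.move_linear([*MAG,.268],v=.15)
z=lower(MAG,.268,.2515,3,.001)
while z>.2515 and env.current_contact_force()[2]<20:
    z-=.001; env.move_linear([*MAG,z],v=.03); print(round(z,4),round(env.current_tool_pos()[2],4),round(env.current_contact_force()[2],1))
env.move_linear([*MAG,.40],v=.2); env.pause(.4); a=shot("g1"); stat()
q=rollpx(a,(4,15,90),proj(a,[*MAG,.071])[0],45); P=plane(a,q[1],.071); d=P[1]-P[0]; print(q[0],plane(a,q[0],.071)[0],np.degrees(np.arctan2(d[1],d[0])))
```

```text
lowered z 0.254 dF 6.5
t 50.73 tcp [0.4669 0.2969 0.2546] w -0.0001 F [-0.8 -0.8  6.2]
0.253 0.2543 14.5
0.252 0.254 22.7
t 52.58 tcp [0.4665 0.297  0.3997] w -0.0001 F [-0.   0.1 -0.3]
[257.5 176.5] [0.47191493 0.29319084 0.071     ] -120.15041232087157
```

The pile meets a hard stop at TCP z 0.2546, against 0.2544 expected, so the follower is fully home. The touch rolled the thin roll about 6 mm sideways, to the slot wall. That is within the 10 mm limit, and the slot stops it going further. I'll check that it's at rest, then hand in.

Run:
```python
from h import *
a=shot("g2"); q=rollpx(a,(4,15,90),proj(a,[*MAG,.071])[0],45); p=plane(a,q[0],.068)[0]; d=p[:2]-MAG
print(q[0],"local",d@[np.sin(MY),-np.cos(MY)],d@[np.cos(MY),np.sin(MY)])
print(env.job_done())
```

```text
[257.5 176.5] local 0.0066917708213622825 -0.0013052014504540239
the job is handed in; nothing more can be done
None
```

I handed the job in with the three rolls stacked thick, medium, thin in the magazine, the follower pressed to its hard stop, and the thin roll about 6.7 mm off the slot's middle (limit 10 mm); the verdict wasn't shown, and I didn't re-measure the label gun, stamp or ink pad, though no move was aimed near them.

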